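# Tap the locking wedge of a bat display stand home

### The job

Take the small wooden mallet by its handle and start the wedge that stands in the bat display stand with one short tap of about half a centimetre; lift the mallet clear, then tap on until the wedge is fully home and will go no deeper, without pounding it and without touching it with the fingers. Then stand the mallet upright on its cork coaster and let go, leaving the other things on the table alone.

Things in the scene. Friction and masses are not known exactly. Their poses are not given: they have to be found in the camera images.
- wedge: Wooden wedge standing upright in the stand's slot, started by hand, about 56 mm of it showing: 100 mm long, 36 mm wide (its y), 14 mm thick (its x) at the toe, 23 mm at the top. Origin at the centre of its toe (lower end), z up. Slot cheek and a spring jaw grip it: it takes 6 to 16 N to slide down and stays where it is left.
- wedge_top (a point): Centre of the wedge's flat top (23 x 36 mm), where it is struck. How far it goes down is not known beforehand: a hidden stop, different from stand to stand, ends its travel 12 to 40 mm below the start, the top then still 16 to 44 mm above the stand. The stop is cork-faced: past it the resistance rises by 16 N per mm; over 40 N spoils it.
- stand: Wooden bat display stand, fixed. Origin at the slot's centre, at table height; x towards the bat lying in it, y along the bat, z up. Block round the slot: x -45 to +35 mm, y -50 to +50 mm, 90 mm high; a foot plate reaches 20 mm further. The dark bat (450 mm long, 40 mm thick) lies along y at x = 62 mm, from y = -100 to +350 mm, its top 82 mm high.
- mallet: The small turned wooden mallet, 0.3 kg, standing upright on its head on the cork coaster: round head 56 mm diameter and 55 mm high, then a round dark handle of 26 mm diameter up to 115 mm. Origin at the centre of the head's flat underside, which is the striking face; z up along the handle.
- coaster: The round cork coaster, 104 mm diameter, 5 mm thick, fixed to the table. Origin at the centre of its underside, at table height; z up.
- spare_wedge: Bystander, to be left alone: spare wedge, 90 mm, lying flat on the table (not the one to drive); origin near the middle of its underside.
- ball_center (a point): Bystander, to be left alone: white ball, 74 mm diameter, on a small wooden ring. This point: its centre.
- mug: Bystander, to be left alone: white mug, 80 mm wide, 90 mm high. Origin at the centre of its underside.
- trophy: Bystander, to be left alone: small brass trophy on a 60 mm stone foot, 115 mm high. Origin at the centre of its underside.
- remote: Bystander, to be left alone: black remote control, 160 x 45 x 18 mm. Origin at the centre of its underside.
- jar: Bystander, to be left alone: amber jar, 64 mm wide, 70 mm high. Origin at the centre of its underside.
- puck: Bystander, to be left alone: rubber puck, 76 mm diameter, 25 mm high. Origin at the centre of its underside.

How it is judged:
By the outcome, as a careful person would: the job done as asked, in the order asked, and still so for the second after the job is handed in, with the robot touching nothing.
It also fails if it takes over 61 s, if anything falls off the work surface, if the arm or the gripper's body presses on something with over 40 N, if the wrist force passes 120 N, or if a joint passes its speed limit or range.

### The arm

A 6-joint arm with a two-finger parallel gripper is mounted at the origin on the work surface. World frame = base frame: x ahead of the robot, y to its left, z up, the work surface at z = 0. Lengths are in m, angles in rad, forces in N, time in s.
With the tool pointing down it reaches from about 0.275 to 1 m from the base axis. Payload 8.4 kg.
Tool frame: the origin (TCP) lies at the very end of the fingers, on their centre line; the grasp point (between the pads) lies 19 mm behind it; z points along the fingers, y is the line along which they close (so a half turn about z gives the same grasp; the last joint's range is limited). The gripper opens to 85 mm and grips with 20 to 120 N. Pads are 22 mm wide; open, the fingers measure 114 mm over their backs; the gripper's body (76 mm by 85 mm) begins 54 mm behind the grasp point. The pads swing forward as they close: fully open they stand 13 mm farther back than shut.
Start: joints at [-1.333, 0.353, 1.633, -0, 1.155, -0.002], TCP at [0.148, -0.607, 0.231] pointing down, gripper open.
Joint ranges: [-2.63, 2.63], [-0.92, 2.1], [0.06, 2.66], [-1.3, 4.44], [0, 2.69], [-3.02, 3.02]. Speed limits (rad/s): [2.22, 2.22, 2.79, 3.14, 3.14, 3.14].

### API

Orientations are given as a unit quaternion [w, x, y, z].
In Python, from cell import get_obs, capture, calibration, ticket gives the robot as it stands. The module is installed in compiled form; this text tells all that it offers.
- The arm moves only by the shell command python3 -m handwheel 'ROWS' [FORCE]. ROWS is JSON, a list that holds one entry, the list of rows, each a list of 7 numbers: the turn, a rotation vector about the tool's x, y, z in units of 10 degrees (1.0 is 10 degrees), then the shift along the tool's x, y, z in units of 60 mm (1.0 is 60 mm), then the opening, from 0 (shut) to 1 (fully open). In form: [[[wx, wy, wz, tx, ty, tz, gripper], ...]]. A call has 1 to 20 rows; each row is the pose to reach, as a shift and turn from the pose commanded when the call began, along the tool's axes at that moment; what a row does not reach only later rows make up. A row lasts 1/8 s, in which the tool goes at most 62.5 mm and 10.7 degrees, less where a joint would pass 70% of its speed; a pose out of reach is approached as far as the arm can. A call with a gripper value outside its range is refused whole. The fingers move at their own pace and stop on an object; FORCE is the grip in N (left out, the last holds). Time passes only in rows, so rows that repeat a pose let the fingers close. It gives the time, the measured TCP pose, the force, the opening and the grip force at its end, in the units of the state.
- get_obs(): the state, without advancing time (a new reading comes with each control period).
- capture(name): name is "scene" or "top" or "wrist"; returns (picture, depth): 480x640x3 uint8, blue, green, red; 480x640 float32, m along the optical axis (not along the pixel's ray), 0 where there is no reading.
- calibration(name): a dict with "camera_matrix" (3x3 intrinsics, pixels), "k1" (the pictures are not rectified: a ray, as slopes to the right and down, at radius r is drawn at 1 + k1 r^2 times it, then the intrinsics apply), "rvec" (rotation vector, rad) and "tvec" (3), from world to camera coordinates, as OpenCV has them. Camera axes: x right, y down, z forward; pixel columns grow to the right and rows downward; lengths in m; the calibration is good to about 2 mm. A picture is of the moment at which its call begins: read the wrist's pose just before it. calibration takes no time and is no camera call; for the wrist camera it gives the pose at the moment of the call.
- ticket.finish_job(): hands the job in; it is judged then, once.
The state is a dict: "t": time; "joint_positions": joint angles; "joint_vel": joint speeds; "tau": joint torques, N m; "eef_pos": TCP position; "eef_rot": TCP orientation; "contact_force": force on the tool from outside, world axes, zero at the start; "wrist_torque": the same for the moment, N m; "gripper_width": opening from 0.0 (shut) to 1.0 (fully open); "finger_force": force on a finger pad.
Only numpy, scipy, OpenCV 4.12 (cv2) and the standard library are available. Lean on these libraries where they do the work, as an engineer would, in place of code of your own. Each camera call takes 0.05 s, during which the arm holds its last target. There are 200 camera calls.

## Working session

There is one attempt and no reset: what is moved stays moved. The work goes in short steps, Python scripts to look and compute and a shell command to move; the robot and the scene stay as the last step left them, time stands still between calls to the robot, and variables do not carry over. Pictures are saved under pics/ and viewed, at most 10 in all, crops included, and the job is handed in when it is done.

```bash
mkdir -p pics
cat > h.py <<'E'
import numpy as np, cv2
from cell import get_obs, capture, calibration, ticket
def cloud(name):
    c=calibration(name); im,d=capture(name)
    K=np.array(c["camera_matrix"]);k1=c["k1"]
    v,u=np.mgrid[0:480,0:640]
    dist=np.array([k1,0,0,0,0],float)
    p=cv2.undistortPoints(np.stack([u,v],-1).reshape(-1,1,2).astype(np.float64),K,dist).reshape(480,640,2)
    R=cv2.Rodrigues(np.array(c["rvec"],float))[0];t=np.array(c["tvec"],float).ravel()
    P=np.dstack([p[...,0]*d,p[...,1]*d,d])
    W=(P-t)@R
    W[d==0]=np.nan
    return im,d,W
E
python3 - <<'E'
from h import *
for n in ("scene","top"):
    im,d,W=cloud(n); cv2.imwrite(f"pics/{n}.png",im); np.save(f"{n}.npy",W); cv2.imwrite(f"{n}_im.png",im)
    c=calibration(n);print(n,c["k1"],-cv2.Rodrigues(np.array(c["rvec"],float))[0].T@np.array(c["tvec"]).ravel())
o=get_obs();print({k:np.round(v,3) for k,v in o.items()})
E
```

```text
scene 0.017675239583088653 [1.04338871 0.67192721 0.65092756]
top 0.03738611408142153 [ 0.32975294 -0.06615574  1.66880932]
{'t': np.float64(0.1), 'joint_positions': array([-1.333,  0.354,  1.634,  0.   ,  1.155, -0.002]), 'joint_vel': array([-0.001, -0.001, -0.002,  0.   , -0.   ,  0.001]), 'tau': array([-0.0000e+00, -6.0636e+01, -3.4282e+01, -0.0000e+00,  4.0000e-03,
       -0.0000e+00]), 'eef_pos': array([ 0.148, -0.607,  0.231]), 'eef_rot': array([-0.001,  0.993,  0.12 , -0.   ]), 'contact_force': array([ 1.096,  0.363, -0.175]), 'wrist_torque': array([ 0.05 , -0.02 ,  0.046]), 'finger_force': np.float64(0.0), 'gripper_width': np.float64(0.999)}
```

View pics/top.png

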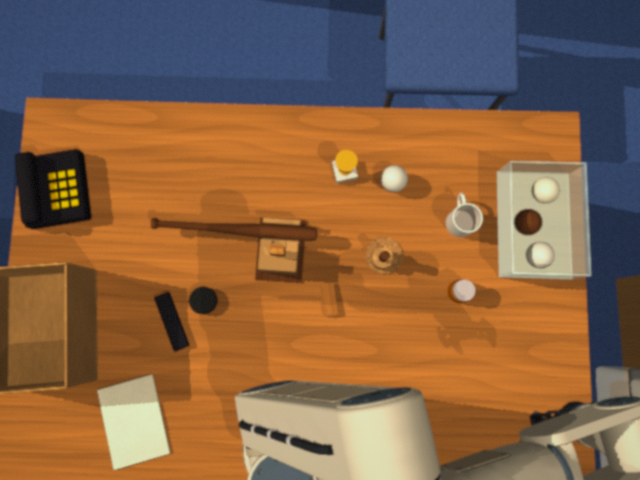

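View pics/scene.png

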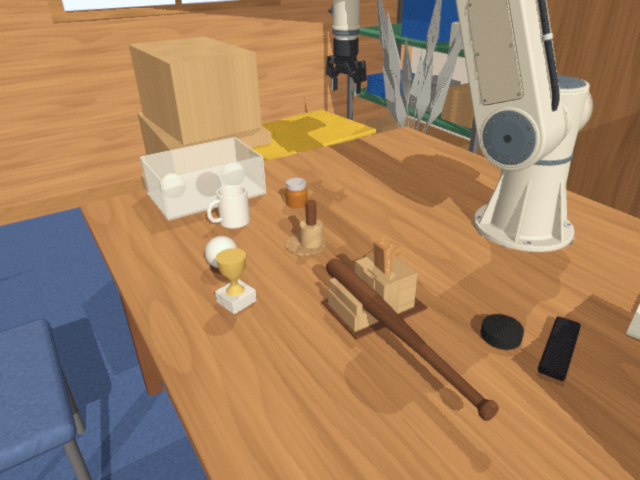

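The top view shows the mallet on its coaster at about (384,256) and the wedge at (278,250), with the bat behind it at y≈232. The jar is at (462,290) and the spare wedge at (332,300). The scene view shows the mallet handle at (311,212) and the wedge at (384,258).

Run:
```python
from h import *
W=np.load("top.npy")
for n,(u,v) in dict(mallet=(384,256),wedge=(278,250),jar=(462,290),spare=(332,300),trophy=(346,160),ball=(394,178),mug=(462,218)).items():
    print(n,np.round(W[v,u],3))
# mallet handle: z>0.08 near
for nm in("top","scene"):
    W=np.load(nm+".npy"); W0=np.nan_to_num(W,nan=9)
    c=np.array([0.0,0.0]) 
    m0=np.load("top.npy")[256,384,:2]; w0=np.load("top.npy")[250,278,:2]
    for lab,c,zs in(("handle",m0,[(.07,.113),(.113,.14)]),("head",m0,[(.015,.05),(.05,.068)]),("coast",m0,[(.0025,.01)]),("wedge",w0,[(.1,.14),(.14,.2)]),("block",w0,[(.085,.095)])):
        for a,b in zs:
            s=(np.hypot(W0[...,0]-c[0],W0[...,1]-c[1])<.075)&(W0[...,2]>a)&(W0[...,2]<b)
            if s.sum()>3:
                P=W0[s]; print(nm,lab,(a,b),len(P),np.round(P.mean(0),4),np.round(P.min(0),3),np.round(P.max(0),3))
                if lab in("wedge","block") : print("   ang",cv2.minAreaRect((P[:,:2]*1000).astype(np.float32)))
```

```text
mallet [ 0.508 -0.23   0.123]
wedge [0.513 0.044 0.143]
jar [ 0.429 -0.442  0.069]
spare [ 0.395 -0.1    0.019]
trophy [ 0.762 -0.126  0.122]
ball [ 0.727 -0.259  0.078]
mug [ 0.634 -0.459  0.007]
top handle (0.07, 0.113) 30 [ 0.5033 -0.2265  0.0914] [ 0.497 -0.244  0.07 ] [ 0.515 -0.218  0.112]
top handle (0.113, 0.14) 82 [ 0.5107 -0.2321  0.1197] [ 0.5   -0.246  0.114] [ 0.522 -0.219  0.126]
top head (0.015, 0.05) 37 [ 0.4968 -0.2214  0.0306] [ 0.483 -0.279  0.015] [ 0.544 -0.191  0.048]
top head (0.05, 0.068) 237 [ 0.5083 -0.2298  0.0598] [ 0.483 -0.261  0.05 ] [ 0.538 -0.204  0.068]
top coast (0.0025, 0.01) 764 [ 0.5133 -0.2314  0.0054] [ 0.435 -0.304  0.003] [ 0.58  -0.156  0.01 ]
top wedge (0.1, 0.14) 37 [0.5063 0.0449 0.1211] [0.498 0.002 0.1  ] [0.521 0.065 0.14 ]
   ang ((510.8348693847656, 32.612037658691406), (63.96529769897461, 19.60519027709961), 85.11308288574219)
top wedge (0.14, 0.2) 126 [0.5149 0.0485 0.147 ] [0.502 0.031 0.141] [0.526 0.067 0.155]
   ang ((514.5758666992188, 48.97068786621094), (35.970680236816406, 23.552810668945312), 87.79563903808594)
top block (
[... 592 characters left out ...]
cene coast (0.0025, 0.01) 435 [ 0.5365 -0.2335  0.0047] [ 0.468 -0.294  0.003] [ 0.578 -0.169  0.01 ]
scene wedge (0.1, 0.14) 315 [0.5189 0.0549 0.1205] [0.502 0.029 0.1  ] [0.526 0.067 0.14 ]
   ang ((520.895263671875, 51.06809616088867), (21.51447868347168, 41.974178314208984), 28.670917510986328)
scene wedge (0.14, 0.2) 166 [0.5158 0.0492 0.1447] [0.501 0.027 0.14 ] [0.528 0.067 0.148]
   ang ((514.471435546875, 46.769203186035156), (40.46745300292969, 25.376201629638672), 87.52720642089844)
scene block (0.085, 0.095) 878 [0.5105 0.0591 0.0888] [ 0.464 -0.005  0.085] [0.549 0.101 0.095]
   ang ((505.39056396484375, 47.77069854736328), (104.388671875, 82.86612701416016), 87.93192291259766)
```

```bash
cat >> h.py <<'E'
from scipy.spatial.transform import Rotation as Ro
def units(target=None):
    o=get_obs();q=o["eef_rot"];R=Ro.from_quat([q[1],q[2],q[3],q[0]]).as_matrix()
    p=np.array(o["eef_pos"])
    # turn making the tool point straight down, same heading
    x=R[:,0].copy();x[2]=0;x/=np.linalg.norm(x);D=np.column_stack([x,np.cross([0,0,-1],x),[0,0,-1]])
    rv=Ro.from_matrix(R.T@D).as_rotvec(degrees=True)/10
    print("t",round(float(o["t"]),2),"p",np.round(p,4),"F",np.round(o["contact_force"],1),"M",np.round(o["wrist_torque"],2),"grip",round(float(o["gripper_width"]),3),np.round(float(o["finger_force"]),1))
    print("turn",np.round(rv,3),"heading",np.round(np.degrees(np.arctan2(x[1],x[0])),1), "shift",None if target is None else np.round(R.T@(np.array(target)-p)/.06,3))
E
python3 -c "
from h import *
units([.511,-.231,.231])"
```

```text
t 0.1 p [ 0.1483 -0.6067  0.2306] F [ 1.1  0.4 -0.2] M [ 0.05 -0.02  0.05] grip 0.999 0.0
turn [-0.007 -0.     0.   ] heading 13.7 shift [ 7.358 -4.647  0.   ]
```

```bash
python3 -m handwheel '[[[0,0,0,7.36,-4.65,0,1],[0,0,0,7.36,-4.65,0,1],[0,0,0,7.36,-4.65,0,1],[0,0,0,7.36,-4.65,0,1],[0,0,0,7.36,-4.65,0,1],[0,0,0,7.36,-4.65,0,1],[0,0,0,7.36,-4.65,0,1],[0,0,0,7.36,-4.65,0,1],[0,0,0,7.36,-4.65,0,1],[0,0,0,7.36,-4.65,0,1],[0,0,0,7.36,-4.65,0,1],[0,0,0,7.36,-4.65,0,1]]]'
python3 - <<'E'
from h import *
units([.511,-.231,.076])
im,d,W=cloud("wrist");cv2.imwrite("pics/w1.png",im)
W0=np.nan_to_num(W,nan=9)
for a,b in((.113,.13),(.075,.11),(.05,.07),(.003,.01)):
    s=(np.hypot(W0[...,0]-.511,W0[...,1]+.231)<.06)&(W0[...,2]>a)&(W0[...,2]<b)
    P=W0[s]
    if len(P)>3: print((a,b),len(P),P.mean(0).round(4),P.min(0).round(3),P.max(0).round(3),[np.round(v,1) for v in cv2.minEnclosingCircle((P[:,:2]*1000).astype(np.float32))])
E
```

```text
t: 1.6
eef_pos: [0.5103, -0.2321, 0.2312]
eef_rot: [-0.0, 0.993, 0.119, -0.0]
contact_force: [-0.4, -0.7, 0.6]
gripper_width: 1.0
finger_force: 0.0
t 1.6 p [ 0.5103 -0.2321  0.2312] F [-0.4 -0.7  0.6] M [-0.03 -0.01  0.02] grip 1.0 0.0
turn [-0.     0.002 -0.   ] heading 13.7 shift [ 0.016 -0.014  2.587]
(0.113, 0.13) 1293 [ 0.5108 -0.234   0.1187] [ 0.498 -0.247  0.113] [ 0.523 -0.222  0.122] [array([ 509.9, -234.3]), np.float64(12.9)]
(0.075, 0.11) 386 [ 0.5197 -0.2318  0.0935] [ 0.507 -0.246  0.075] [ 0.523 -0.222  0.11 ] [array([ 511.2, -233.8]), np.float64(12.8)]
(0.05, 0.07) 2570 [ 0.5175 -0.2323  0.059 ] [ 0.484 -0.262  0.05 ] [ 0.538 -0.207  0.07 ] [array([ 509.8, -234.3]), np.float64(28.0)]
(0.003, 0.01) 5390 [ 0.5353 -0.2424  0.0043] [ 0.475 -0.291  0.003] [ 0.571 -0.191  0.01 ] [array([ 522.5, -242.8]), np.float64(51.8)]
```

View pics/w1.png

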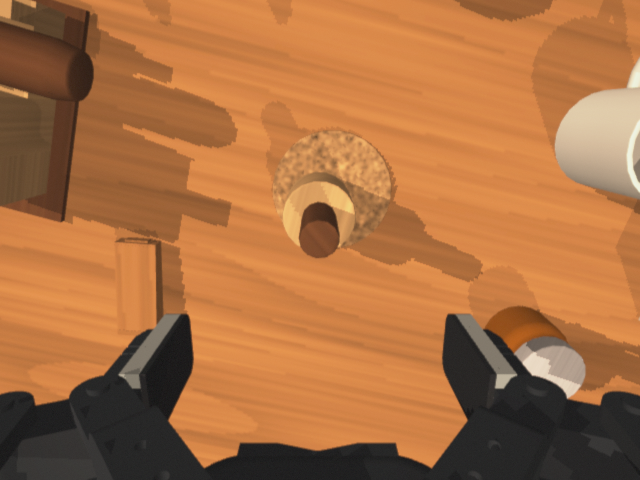

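The wrist view shows the mallet handle top at about (320,240), midway between the fingers. The coaster, centred near (335,190), sits about 15 mm off the mallet's axis, and the way down is clear.

```bash
python3 -m handwheel '[[[0,0,0,-0.01,0.03,0.9,1],[0,0,0,-0.01,0.03,1.7,1],[0,0,0,-0.01,0.03,2.3,1],[0,0,0,-0.01,0.03,2.65,1],[0,0,0,-0.01,0.03,2.65,1],[0,0,0,-0.01,0.03,2.65,1],[0,0,0,-0.01,0.03,2.65,0.3],[0,0,0,-0.01,0.03,2.65,0.25],[0,0,0,-0.01,0.03,2.65,0.2],[0,0,0,-0.01,0.03,2.65,0],[0,0,0,-0.01,0.03,2.65,0],[0,0,0,-0.01,0.03,2.65,0],[0,0,0,-0.01,0.03,2.65,0],[0,0,0,-0.01,0.03,2.65,0],[0,0,0,-0.01,0.03,2.65,0]]]' 100
python3 -c "
from h import *
units([.510,-.234,.19])"
```

```text
t: 3.52
eef_pos: [0.5112, -0.2331, 0.0729]
eef_rot: [0.0, 0.993, 0.12, 0.0]
contact_force: [-1.1, 0.8, 6.6]
gripper_width: 0.276
finger_force: 97.6
t 3.52 p [ 0.5112 -0.2331  0.0729] F [-1.1  0.8  6.6] M [0.15 0.18 0.01] grip 0.276 97.6
turn [ 0.001 -0.002 -0.   ] heading 13.7 shift [-0.022  0.011 -1.952]
```

```bash
python3 -m handwheel '[[[0,0,0,0,0,-0.3,0],[0,0,0,0,0,-1,0],[0,0,0,0,0,-1.8,0],[0,0,0,0,0,-2.6,0],[0,0,0,0,0,-3.1,0],[0,0,0,0,0,-3.1,0],[0,0,0,0.3,-1,-3.1,0],[0,0,0,0.5,-2,-3.1,0],[0,0,0,0.75,-3,-3.1,0],[0,0,0,1,-4,-3.1,0],[0,0,0,1.1,-4.4,-3.1,0],[0,0,0,1.15,-4.54,-3.1,0],[0,0,0,1.15,-4.54,-3.1,0],[0,0,0,1.15,-4.54,-3.1,0],[0,0,0,1.15,-4.54,-3.1,0]]]'
python3 - <<'E'
from h import *
units([.5145,.048,.225])
im,d,W=cloud("scene");W0=np.nan_to_num(W,nan=9)
for lab,a,b in(("wedgetop",.140,.152),("headlow",.18,.215),("headup",.216,.25)):
    s=(np.hypot(W0[...,0]-.5145,W0[...,1]-.048)<.045)&(W0[...,2]>a)&(W0[...,2]<b)
    P=W0[s]; print(lab,len(P),P.mean(0).round(4),P.min(0).round(3),P.max(0).round(3)) if len(P)>3 else print(lab,0)
cv2.imwrite("pics/s2.png",cv2.resize(im[60:360,240:540],(600,600)))
E
```

```text
t: 5.4
eef_pos: [0.5133, 0.0469, 0.2582]
eef_rot: [0.0, 0.993, 0.119, -0.0]
contact_force: [-0.4, -0.5, -3.1]
gripper_width: 0.283
finger_force: 99.0
t 5.4 p [0.5133 0.0469 0.2582] F [-0.4 -0.5 -3.1] M [ 0.06 -0.01 -0.01] grip 0.283 99.0
turn [0.001 0.001 0.   ] heading 13.7 shift [ 0.024 -0.014  0.553]
wedgetop 165 [0.5159 0.0491 0.1448] [0.502 0.028 0.14 ] [0.527 0.066 0.148]
headlow 347 [0.5257 0.0631 0.2027] [0.493 0.033 0.189] [0.541 0.076 0.215]
headup 638 [0.5226 0.0588 0.2353] [0.485 0.018 0.216] [0.542 0.075 0.25 ]
```

View pics/s2.png

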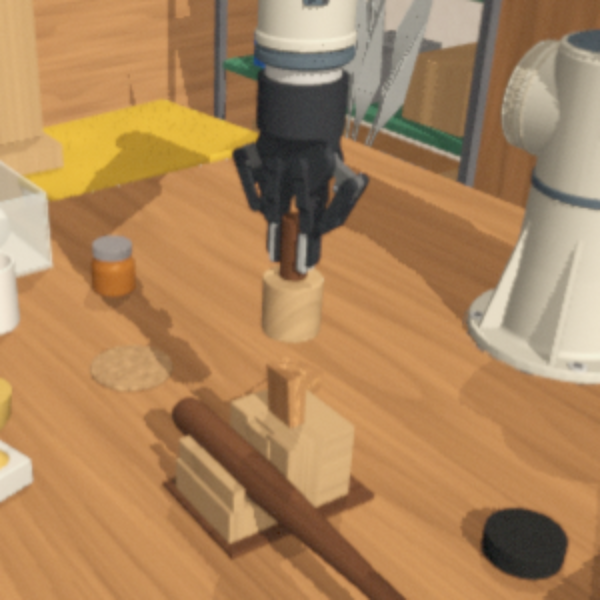

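The scene crop shows the mallet held upright and centred over the wedge, head bottom at about (292,335) and wedge top at (288,370). The depth gives a gap of about 44 mm.

```bash
python3 -m handwheel '[[[0,0,0,0.02,-0.01,0.3,0],[0,0,0,0.02,-0.01,0.5,0],[0,0,0,0.02,-0.01,0.62,0],[0,0,0,0.02,-0.01,0.65,0],[0,0,0,0.02,-0.01,0.65,0],[0,0,0,0.02,-0.01,0.65,0]]]'
python3 -m handwheel '[[[0,0,0,0,0,0.017,0],[0,0,0,0,0,0.033,0],[0,0,0,0,0,0.033,0]]]'
```

```text
t: 6.2
eef_pos: [0.5146, 0.0488, 0.2197]
eef_rot: [0.0, 0.993, 0.12, 0.0]
contact_force: [-0.0, 0.7, -2.2]
gripper_width: 0.279
finger_force: 99.0
t: 6.58
eef_pos: [0.5143, 0.0488, 0.2172]
eef_rot: [0.0, 0.993, 0.12, -0.0]
contact_force: [0.6, -0.2, -3.0]
gripper_width: 0.28
finger_force: 99.0
```

```bash
python3 -m handwheel '[[[0,0,0,0,0,0.02,0],[0,0,0,0,0,0.02,0]]]' | grep -E "eef_pos|contact"
python3 -m handwheel '[[[0,0,0,0,0,0.02,0],[0,0,0,0,0,0.02,0]]]'| grep -E "eef_pos|contact"
python3 -m handwheel '[[[0,0,0,0,0,0.02,0],[0,0,0,0,0,0.02,0]]]'| grep -E "eef_pos|contact"
```

```text
eef_pos: [0.5143, 0.0487, 0.216]
contact_force: [0.3, -0.5, -3.3]
eef_pos: [0.5143, 0.0487, 0.2148]
contact_force: [0.3, -1.1, -2.6]
eef_pos: [0.5145, 0.0487, 0.2139]
contact_force: [0.6, -0.3, 0.5]
```

Contact came at TCP z ≈ 0.214. I'll push on in small steps.

```bash
python3 -m handwheel '[[[0,0,0,0,0,0.02,0],[0,0,0,0,0,0.035,0],[0,0,0,0,0,0.035,0]]]' | grep -E "eef_pos|contact"
```

```text
eef_pos: [0.5145, 0.0488, 0.2117]
contact_force: [-0.7, 0.3, 3.3]
```

```bash
python3 -m handwheel '[[[0,0,0,0,0,0.02,0],[0,0,0,0,0,0.03,0],[0,0,0,0,0,0.03,0]]]'| grep -E "eef_pos|contact"
```

```text
eef_pos: [0.5144, 0.0488, 0.2098]
contact_force: [-0.5, 0.7, 2.4]
```

```bash
python3 -m handwheel '[[[0,0,0,0,0,0.017,0],[0,0,0,0,0,0.017,0]]]'| grep -E "eef_pos|contact"
python3 -m handwheel '[[[0,0,0,0,0,-0.2,0],[0,0,0,0,0,-0.45,0],[0,0,0,0,0,-0.5,0],[0,0,0,0,0,-0.5,0],[0,0,0,0,0,-0.5,0]]]'| grep -E "^t|eef_pos|contact|grip"
python3 - <<'E'
from h import *
im,d,W=cloud("scene");W0=np.nan_to_num(W,nan=9)
s=(np.hypot(W0[...,0]-.5145,W0[...,1]-.048)<.026)&(W0[...,2]>.12)&(W0[...,2]<.16)
z=W0[s][:,2];print(np.histogram(z,bins=np.arange(.12,.16,.002)),np.percentile(z,95))
W=np.nan_to_num(np.load("scene.npy"),nan=9)
s=(np.hypot(W[...,0]-.5145,W[...,1]-.048)<.026)&(W[...,2]>.12)&(W[...,2]<.16)
z=W[s][:,2];print(np.histogram(z,bins=np.arange(.12,.16,.002))[0],np.percentile(z,95))
E
```

```text
eef_pos: [0.5144, 0.0488, 0.2087]
contact_force: [0.4, 0.9, 3.1]
t: 8.95
eef_pos: [0.514, 0.0487, 0.2384]
contact_force: [-0.6, 0.5, -2.6]
gripper_width: 0.282
(array([15, 12, 19, 14, 19, 19, 16, 16, 18, 77, 54,  1,  0,  0,  0,  0,  0,
        0,  0,  0]), array([0.12 , 0.122, 0.124, 0.126, 0.128, 0.13 , 0.132, 0.134, 0.136,
       0.138, 0.14 , 0.142, 0.144, 0.146, 0.148, 0.15 , 0.152, 0.154,
       0.156, 0.158, 0.16 ])) 0.14126953069337153
[20 19 15 10 19 12 22 10 22 17 15 26 92 32  1  0  0  0  0  0] 0.14636310351634038
```

The first tap drove the wedge 5 mm and the mallet is clear. Next I'll tap on.

```bash
python3 -m handwheel '[[[0,0,0,0,0,0.2,0],[0,0,0,0,0,0.36,0],[0,0,0,0,0,0.43,0],[0,0,0,0,0,0.46,0],[0,0,0,0,0,0.48,0],[0,0,0,0,0,0.5,0],[0,0,0,0,0,0.52,0],[0,0,0,0,0,0.54,0],[0,0,0,0,0,0.56,0],[0,0,0,0,0,0.58,0],[0,0,0,0,0,0.58,0]]]'| grep -E "^t|eef_pos|contact|grip"
for i in 1 2; do :; done
python3 -m handwheel '[[[0,0,0,0,0,0.015,0],[0,0,0,0,0,0.02,0]]]'| grep -E "eef_pos|contact"
```

```text
t: 10.38
eef_pos: [0.5145, 0.0488, 0.204]
contact_force: [-0.6, -0.5, 3.4]
gripper_width: 0.281
eef_pos: [0.5146, 0.0488, 0.2029]
contact_force: [0.0, -0.3, 5.8]
```

```bash
cat > chk <<'E'
grep -E "eef_pos|contact" | tr '\n' ' ' | awk '{print; f=$NF; gsub(/[^-0-9.]/,"",f); exit (f+0>11)}'
E
chmod +x chk
python3 -m handwheel '[[[0,0,0,0,0,0.01,0],[0,0,0,0,0,0.02,0]]]'| bash chk && python3 -m handwheel '[[[0,0,0,0,0,0.01,0],[0,0,0,0,0,0.02,0]]]'| bash chk && python3 -m handwheel '[[[0,0,0,0,0,0.01,0],[0,0,0,0,0,0.02,0]]]'| bash chk && python3 -m handwheel '[[[0,0,0,0,0,0.01,0],[0,0,0,0,0,0.02,0]]]'| bash chk && python3 -m handwheel '[[[0,0,0,0,0,0.01,0],[0,0,0,0,0,0.02,0]]]'| bash chk && python3 -m handwheel '[[[0,0,0,0,0,0.01,0],[0,0,0,0,0,0.02,0]]]'| bash chk
```

```text
eef_pos: [0.5146, 0.0488, 0.2018] contact_force: [-0.8, -1.0, 5.2] 
eef_pos: [0.5146, 0.0488, 0.2006] contact_force: [-1.9, 0.5, 5.5] 
eef_pos: [0.5146, 0.0488, 0.1994] contact_force: [-0.9, 0.3, 6.1] 
eef_pos: [0.5146, 0.0488, 0.1982] contact_force: [-0.4, 0.9, 5.3] 
eef_pos: [0.5146, 0.0487, 0.197] contact_force: [-0.7, -0.5, 6.7] 
eef_pos: [0.5146, 0.0488, 0.1958] contact_force: [-0.8, -0.1, 7.0]
```

```bash
python3 -m handwheel '[[[0,0,0,0,0,0.01,0],[0,0,0,0,0,0.02,0]]]'| bash chk && python3 -m handwheel '[[[0,0,0,0,0,0.01,0],[0,0,0,0,0,0.02,0]]]'| bash chk && python3 -m handwheel '[[[0,0,0,0,0,0.01,0],[0,0,0,0,0,0.02,0]]]'| bash chk && python3 -m handwheel '[[[0,0,0,0,0,0.01,0],[0,0,0,0,0,0.02,0]]]'| bash chk && python3 -m handwheel '[[[0,0,0,0,0,0.01,0],[0,0,0,0,0,0.02,0]]]'| bash chk && python3 -m handwheel '[[[0,0,0,0,0,0.01,0],[0,0,0,0,0,0.02,0]]]'| bash chk && python3 -m handwheel '[[[0,0,0,0,0,0.01,0],[0,0,0,0,0,0.02,0]]]'| bash chk && python3 -m handwheel '[[[0,0,0,0,0,0.01,0],[0,0,0,0,0,0.02,0]]]'| bash chk
```

```text
eef_pos: [0.5146, 0.0488, 0.1946] contact_force: [-1.4, -0.3, 5.5] 
eef_pos: [0.5146, 0.0488, 0.1934] contact_force: [-0.9, -0.5, 6.4] 
eef_pos: [0.5146, 0.0488, 0.1922] contact_force: [-0.2, -0.7, 6.4] 
eef_pos: [0.5146, 0.0488, 0.1911] contact_force: [-0.7, 0.3, 6.3] 
eef_pos: [0.5146, 0.0488, 0.1899] contact_force: [-0.5, 0.3, 7.4] 
eef_pos: [0.5146, 0.0488, 0.1887] contact_force: [-1.5, 0.4, 6.9] 
eef_pos: [0.5146, 0.0488, 0.1875] contact_force: [-1.4, 0.4, 7.1] 
eef_pos: [0.5146, 0.0488, 0.1863] contact_force: [-1.1, 0.2, 7.1]
```

```bash
python3 -m handwheel '[[[0,0,0,0,0,0.01,0],[0,0,0,0,0,0.02,0]]]'| bash chk && python3 -m handwheel '[[[0,0,0,0,0,0.01,0],[0,0,0,0,0,0.02,0]]]'| bash chk && python3 -m handwheel '[[[0,0,0,0,0,0.01,0],[0,0,0,0,0,0.02,0]]]'| bash chk && python3 -m handwheel '[[[0,0,0,0,0,0.01,0],[0,0,0,0,0,0.02,0]]]'| bash chk && python3 -m handwheel '[[[0,0,0,0,0,0.01,0],[0,0,0,0,0,0.02,0]]]'| bash chk && python3 -m handwheel '[[[0,0,0,0,0,0.01,0],[0,0,0,0,0,0.02,0]]]'| bash chk && python3 -m handwheel '[[[0,0,0,0,0,0.01,0],[0,0,0,0,0,0.02,0]]]'| bash chk && python3 -m handwheel '[[[0,0,0,0,0,0.01,0],[0,0,0,0,0,0.02,0]]]'| bash chk && python3 -m handwheel '[[[0,0,0,0,0,0.01,0],[0,0,0,0,0,0.02,0]]]'| bash chk && python3 -m handwheel '[[[0,0,0,0,0,0.01,0],[0,0,0,0,0,0.02,0]]]'| bash chk; python3 -c "
from h import *
units()"
```

```text
eef_pos: [0.5146, 0.0488, 0.1851] contact_force: [-1.5, 0.7, 9.8] 
eef_pos: [0.5149, 0.0489, 0.1846] contact_force: [-3.3, 0.4, 15.5] 
t 14.62 p [0.5149 0.0489 0.1846] F [-3.3  0.4 15.5] M [-0.01  0.66 -0.04] grip 0.283 100.1
turn [ 0.    -0.007 -0.   ] heading 13.7 shift None
```

```bash
python3 -m handwheel '[[[0,0,0,0,0,0.01,0],[0,0,0,0,0,0.01,0],[0,0,0,0,0,0.01,0]]]'| bash chk
```

```text
eef_pos: [0.5149, 0.0489, 0.1843] contact_force: [-3.7, -1.2, 16.9]
```

```bash
python3 -m handwheel '[[[0,0,0,0,0,0.007,0],[0,0,0,0,0,0.015,0],[0,0,0,0,0,0.015,0]]]'| bash chk
python3 -m handwheel '[[[0,0,0,0,0,-0.2,0],[0,0,0,0,0,-0.7,0],[0,0,0,0,0,-1.25,0],[0,0,0,0,0,-1.25,0],[0,0,0,0,0,-1.25,0]]]'| grep -E "^t|eef_pos|contact|grip"
python3 - <<'E'
from h import *
im,d,W=cloud("scene");W0=np.nan_to_num(W,nan=9)
s=(np.hypot(W0[...,0]-.5145,W0[...,1]-.048)<.026)&(W0[...,2]>.1)&(W0[...,2]<.15)
z=W0[s][:,2];print(np.percentile(z,[50,95]))
s=(np.hypot(W0[...,0]-.5145,W0[...,1]-.048)<.035)&(W0[...,2]>.165)&(W0[...,2]<.27)
print(W0[s].min(0).round(3),W0[s].max(0).round(3))
units([.521,-.241,.262])
E
```

```text
eef_pos: [0.5152, 0.0489, 0.1839] contact_force: [-4.9, -0.2, 21.3] 
t: 16.0
eef_pos: [0.5135, 0.0487, 0.2558]
contact_force: [0.5, 0.1, -2.8]
gripper_width: 0.28
[0.11434369 0.11720101]
[0.486 0.022 0.187] [0.542 0.078 0.27 ]
t 16.05 p [0.5133 0.0486 0.2555] F [-0.   0.3 -3.7] M [-0.01 -0.03 -0.01] grip 0.283 99.7
turn [-0.002  0.014 -0.   ] heading 13.7 shift [-1.022  4.719 -0.108]
```

```bash
python3 -m handwheel '[[[0,0,0,-0.2,1,0,0],[0,0,0,-0.4,2,0,0],[0,0,0,-0.6,3,0,0],[0,0,0,-0.8,4,0,0],[0,0,0,-0.95,4.5,0,0],[0,0,0,-1.02,4.7,0,0],[0,0,0,-1.02,4.7,0,0],[0,0,0,-1.02,4.7,0,0],[0,0,0,-1.02,4.7,0,0]]]'| grep -E "^t|eef_pos|contact|grip"
python3 - <<'E'
from h import *
im,d,W=cloud("scene");W0=np.nan_to_num(W,nan=9)
s=(np.hypot(W0[...,0]-.52,W0[...,1]+.24)<.065)&(W0[...,2]>.003)&(W0[...,2]<.009)
P=(W0[s][:,:2]*1000).astype(np.float32);print(len(P),cv2.minEnclosingCircle(P),np.median(W0[s][:,2]))
units([.521,-.241,.09])
E
```

```text
t: 17.18
eef_pos: [0.522, -0.2385, 0.2571]
contact_force: [0.9, 0.6, -3.0]
gripper_width: 0.279
629 ((523.37646484375, -241.14117431640625), 53.47781753540039) 0.004613546670292133
t 17.23 p [ 0.522  -0.2387  0.2571] F [-0.1  0.4 -2.2] M [-0.03  0.03  0.  ] grip 0.288 99.6
turn [-0.001 -0.     0.   ] heading 13.8 shift [-0.026  0.034  2.786]
```

```bash
python3 -m handwheel '[[[0,0,0,0,0.05,0.9,0],[0,0,0,0,0.05,1.7,0],[0,0,0,0,0.05,2.3,0],[0,0,0,0,0.05,2.75,0],[0,0,0,0,0.05,2.93,0],[0,0,0,0,0.05,2.98,0],[0,0,0,0,0.05,2.98,0],[0,0,0,0,0.05,2.98,0]]]'| bash chk
python3 -m handwheel '[[[0,0,0,0,0,0.01,0],[0,0,0,0,0,0.025,0],[0,0,0,0,0,0.025,0]]]'| bash chk 
python3 -m handwheel '[[[0,0,0,0,0,0.01,0],[0,0,0,0,0,0.02,0],[0,0,0,0,0,0.02,0]]]'| bash chk
```

```text
eef_pos: [0.5233, -0.2429, 0.0794] contact_force: [-0.1, -0.5, -3.6] 
eef_pos: [0.5225, -0.2426, 0.0768] contact_force: [-0.0, -0.2, -3.5] 
eef_pos: [0.5225, -0.2426, 0.0755] contact_force: [-0.3, 0.2, -2.1]
```

```bash
python3 -m handwheel '[[[0,0,0,0,0,0.01,0],[0,0,0,0,0,0.015,0],[0,0,0,0,0,0.015,0]]]'| bash chk
python3 -m handwheel '[[[0,0,0,0,0,0.01,0],[0,0,0,0,0,0.01,0],[0,0,0,0,0,0.01,0]]]'| bash chk
```

```text
eef_pos: [0.5225, -0.2426, 0.0746] contact_force: [-0.1, 0.7, -2.6] 
eef_pos: [0.5225, -0.2426, 0.0741] contact_force: [0.5, 0.9, -3.8]
```

```bash
python3 -m handwheel '[[[0,0,0,0,0,0.01,0],[0,0,0,0,0,0.01,0],[0,0,0,0,0,0.01,0]]]'| bash chk
python3 -m handwheel '[[[0,0,0,0,0,0.01,0],[0,0,0,0,0,0.01,0],[0,0,0,0,0,0.01,0]]]'| bash chk
```

```text
eef_pos: [0.5226, -0.2426, 0.0735] contact_force: [-0.2, 0.2, -3.5] 
eef_pos: [0.5226, -0.2427, 0.073] contact_force: [-0.5, -0.2, -1.1]
```

```bash
python3 -m handwheel '[[[0,0,0,0,0,0.01,0],[0,0,0,0,0,0.01,0],[0,0,0,0,0,0.01,0]]]'| bash chk
```

```text
eef_pos: [0.5227, -0.2426, 0.073] contact_force: [-1.5, 1.1, 5.0]
```

It's seated, so I'll open gradually and then lift.

```bash
python3 -m handwheel '[[[0,0,0,0,0,0,0.3],[0,0,0,0,0,0,0.35],[0,0,0,0,0,0,0.45],[0,0,0,0,0,0,0.7],[0,0,0,0,0,0,0.9],[0,0,0,0,0,0,0.9],[0,0,0,0,0,0,0.9],[0,0,0,0,0,-0.4,0.9],[0,0,0,0,0,-1,0.9],[0,0,0,0,0,-2,0.9],[0,0,0,0,0,-3,0.9],[0,0,0,0,0,-3.3,0.9],[0,0,0,0,0,-3.3,0.9],[0,0,0,0,0,-3.3,0.9]]]' 20
python3 - <<'E'
from h import *
im,d,W=cloud("wrist");W0=np.nan_to_num(W,nan=9)
for a,b in((.113,.13),(.05,.07),(.003,.01)):
    s=(np.hypot(W0[...,0]-.522,W0[...,1]+.242)<.06)&(W0[...,2]>a)&(W0[...,2]<b)
    P=W0[s]
    if len(P)>3: print((a,b),len(P),P.mean(0).round(4),[np.round(v,1) for v in cv2.minEnclosingCircle((P[:,:2]*1000).astype(np.float32))])
im,d,W=cloud("scene");cv2.imwrite("pics/s3.png",im)
E
```

```text
t: 22.6
eef_pos: [0.5216, -0.2421, 0.2682]
eef_rot: [-0.001, 0.993, 0.12, -0.001]
contact_force: [0.6, 0.9, -0.8]
gripper_width: 0.906
finger_force: 0.0
(0.113, 0.13) 1012 [ 0.5223 -0.2437  0.1187] [array([ 521.5, -243.9]), np.float64(12.8)]
(0.05, 0.07) 2107 [ 0.5286 -0.2421  0.059 ] [array([ 521.6, -244. ]), np.float64(28.0)]
(0.003, 0.01) 4762 [ 0.5317 -0.24    0.0042] [array([ 522.7, -242.8]), np.float64(51.8)]
```

View pics/s3.png

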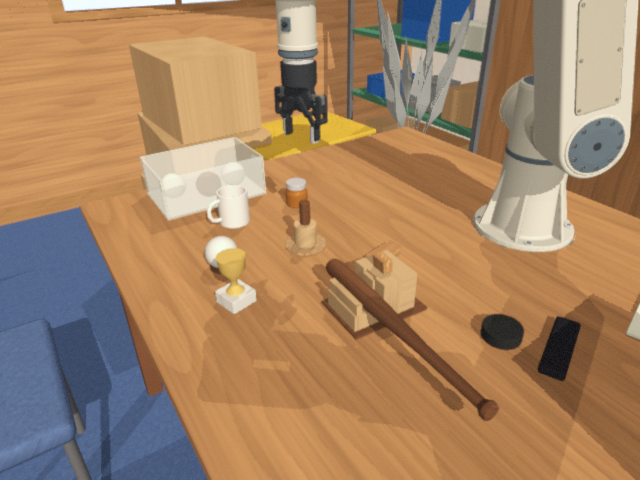

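The scene view shows the mallet upright at the centre of its coaster (305,225) and the wedge driven in at (383,262). The other things are where they were and the gripper is clear.

```bash
python3 -c "
from cell import ticket
print(ticket.finish_job())"
```

```text
the job is handed in; nothing more can be done
None
```

The job is handed in at about 23 s: a 5 mm first tap, the mallet lifted clear, then the wedge driven to its stop (about 29 mm in all, peak push about 24 N), and the mallet stood upright at the centre of its coaster with everything else left alone.

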